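# True up a radio's front panel with a try square and hold it

### The arm

A 6-joint arm with a two-finger parallel gripper is mounted at the origin on the work surface. World frame = base frame: x ahead of the robot, y to its left, z up, the work surface at z = 0. Lengths are in m, angles in rad, forces in N, time in s.
With the tool pointing down it reaches from about 0.3 to 0.75 m from the base axis. Payload 8.5 kg.
Tool frame: the origin (TCP) lies on the centre line of the jaws, within the pads' length; the fingertips stand 8 mm ahead of it and the grasp point (between the pads) lies 11 mm behind it; y points along the fingers, x is the direction in which the jaws open and shut, and the axes are right-handed (so a half turn about y gives the same grasp; the last joint's range is limited). The gripper opens to 85 mm and grips with 20 to 120 N. Pads are 22 mm wide; open, the fingers measure 114 mm over their backs; the gripper's body (76 mm by 85 mm) begins 54 mm behind the grasp point. The pads swing forward as they close: fully open they stand 13 mm farther back than shut.
Start: joints at [-1.387, 0.381, 1.297, -0, 1.464, -0.215], TCP at [0.214, -0.507, 0.239] pointing down, gripper open.
Joint ranges: [-3.11, 3.11], [-0.89, 2.33], [0.22, 2.48], [-1.42, 4.56], [0.17, 2.85], [-2.88, 2.88]. Speed limits (rad/s): [2.39, 2.39, 3.14, 3.14, 3.14, 3.14].

### API

Orientations are given as a unit quaternion [x, y, z, w].
In Python, from station import arm gives the robot as it stands. The module is installed in compiled form; this text tells all that it offers.
- The arm moves only by the tool play_rows, never from a script. Its argument "series" is a list of rows, each a list of 7 numbers: the shift along the tool's x, y, z in mm, then the turn, a rotation vector about the tool's x, y, z in degrees, then the opening, from 0 (shut) to 1 (fully open). In form: [[x, y, z, ax, ay, az, claw], ...]. A call has 1 to 12 rows; each row shifts and turns the commanded pose from where the row before left it, along the tool's axes as they then stand; what a row does not reach is not made up. A row lasts 1/12 s, in which the tool goes at most 41.7 mm and 7.16 degrees, less where a joint would pass 70% of its speed; a pose out of reach is approached as far as the arm can. A call is refused whole if a number of a shift passes 41.7 or a number of a turn 7.16, either way. A call with a gripper value outside its range is refused whole. The fingers move at their own pace and stop on an object; "squeeze" is the grip in N (left out, the last holds). Time passes only in rows, so rows that do not move let the fingers close. It gives the time, the measured TCP pose, the force and the opening at its end, in the units of the state.
- arm.get_obs(): the state, without advancing time (a new reading comes with each control period).
- arm.capture(name): name is "side" or "top" or "wrist"; returns the picture (384x512x3 uint8, red, green, blue); there is no depth.
- arm.camera_info(name): a dict with "K" (3x3 intrinsics, pixels), "distortion" ([k1, k2, p1, p2, k3] as OpenCV has them; the pictures are not rectified), "T" (4x4, takes a point from camera to world coordinates); the wrist camera has in their place "tool_from_camera" (4x4, takes a point from camera to tool coordinates, whose origin is the TCP and whose axes are the tool frame's). Camera axes: x right, y up, looking along -z (the intrinsics and any distortion apply to the point x, -y, -z); pixel columns grow to the right and rows downward; lengths in m; the calibration is good to about 2 mm. A picture is of the moment at which its call begins: read the wrist's pose just before it. camera_info takes no time and is no camera call.
- arm.job_done(): hands the job in, once; it reports no verdict.
The state is a dict: "time": time; "joint_pos": joint angles; "qd": joint speeds; "tau": joint torques, N m; "tcp_pos": TCP position; "tool_rot": TCP orientation; "ft_force": force on the tool from outside, world axes, zero at the start; "ft_torque": the same for the moment, N m; "width": opening from 0.0 (shut) to 1.0 (fully open).
Only numpy, scipy, OpenCV 4.12 (cv2) and the standard library are available. Lean on these libraries where they do the work, as an engineer would, in place of code of your own. Each camera call takes 0.05 s, during which the arm holds its last target. There are 200 camera calls.

### The job

Someone is assembling a radio chassis on the bench: its hinged front panel leans in over the chassis plate. Pick the try square up, stand it on the plate with its stock flat on the metal, and press it into the corner against the inside of the panel until the panel stands at a right angle to the plate and both faces of the square touch, the stock flat on the plate and the blade and heel flush against the panel. Finish holding it there: keep gripping the square and pressing it into the corner, let nothing go, and leave the other things on the bench and the plate where they are.

Things in the scene. Friction and masses are not known exactly. Their poses are not given: they have to be found in the camera images.
- square: Try square, 0.15-0.31 kg, standing on its stock. Stock: dark wood, in mm 130 long (x) 26 wide (y) 30 high (z). Steel blade rises from its front end: x 70 to 100, 5 thick, top at z 130. Origin on the underside, mid-width, 100 behind the heel (stock spans x -30 to 100); x points to the heel, z up along the blade. Grip across the width near the origin, clear of the blade.
- square_heel (a point): Point on the square: its outer bottom corner (heel), x = 100 mm, z = 0 in its frame; axes as the square's.
- square_tip (a point): Point on the square: the outer top corner of the blade, x = 100 mm, z = 130 mm in its frame; axes as the square's.
- plate: Bare steel chassis plate fixed on the bench, 240 (x) by 190 (y), 10 thick (mm). Origin: centre of underside; x points to the panel, z up. The inside of the panel's foot is at x 105. A transformer (top 55 above bench), a can (top 48) and a loose ring sit on the +y side, beyond y 30; clear from y -95 to 25 over its whole length. Left or right on the bench, the square on the other side.
- panel: Aluminium front panel, in mm 170 wide (y), 150 high (z), 4 thick; knobs and meter on the outer face only. Origin: middle of the foot of its bare inner face, on the hinge line, at plate x 105, y 0, z 10; x points outwards, away from the plate, z up along the face.
- hinge (a joint): Panel's foot hinge, rad: 0 = at right angles to the plate, positive = leaning in over it (0.08 to 0.2 at the start: top overhangs up to 30 mm), negative = leaning out; limits -0.3, 0.4. Stiff (0.3 N m: 2.3 N at the blade's top), stays where left. No stop at 0: the square, flat on the plate with its heel against the panel's foot, sets it.
- screwdriver: Bystander, to be left where it is. Screwdriver, 180 mm long, lying along its own x between the square and the chassis; origin under its middle.
- core: Bystander, to be left where it is. Dark ring core, 34 mm across, 12 mm high, lying loose on the +y side of the plate between can and panel; origin at the centre of its underside.
- jar: Bystander, to be left where it is. Small jar, 52 mm across, 70 mm high; origin at the centre of its underside.
- mouse: Bystander, to be left where it is. Black computer mouse, 100 x 60 x 32 mm; origin at the centre of its underside.
- fist_mic: Bystander, to be left where it is. Black hand microphone, 85 x 55 x 30 mm, lying flat; origin at the centre of its underside.
- meter: Bystander, to be left where it is. Multimeter, 140 x 75 x 36 mm, lying flat; origin at the centre of its underside.
Things that resemble listed ones, but are neither listed nor needed, are in the scene too. There is more than one size of the square; the job needs the smallest.

How it is judged:
On the way:
1. the square is picked up: gripped, and its underside at least 20 mm above the bench (height (world z) of square above 0.02 m and contact force between square and the fingers above 1 N), for 0.2 s.
At the end, for the whole second after the job is handed in: Fingers grip the square (over 2 N); it is still and presses on plate (over 0.5 N) and panel (over 1 N); panel and square upright within 0.026 rad, yaw within 0.06 rad; heel within 3 mm of the panel's foot and 2.5 mm of the plate, blade top within 3 mm of the panel (contact force between square and the fingers above 2 N and contact force between square and plate above 0.5 N and contact force between square and panel above 1 N and value of joint hinge between -0.026 and 0.026 rad and angle between square's own z axis and vertical below 0.026 rad and angle between the x axis of square and the x axis of plate, either way round below 0.06 rad and x of square_heel in the frame of plate above 0.102 m and z of square_heel in the frame of plate below 0.0125 m and x of square_tip in the frame of panel above -0.003 m and linear speed of square below 0.01 m/s); the arm keeps its last pose, push and grip.
It fails at once if a bystander is moved more than 30 mm (distance of any of screwdriver, core, jar, mouse, fist_mic, meter from where it was at the start of the episode above 0.03 m).
It also fails if it takes over 51 s, if anything falls off the work surface, if the arm or the gripper's body presses on something with over 40 N, if the wrist force passes 120 N, or if a joint passes its speed limit or range.

## Working session

There is one attempt and no reset: what is moved stays moved. The work goes in short steps, Python scripts to look and compute and a tool call to move; the robot and the scene stay as the last step left them, time stands still between calls to the robot, and variables do not carry over. Pictures are saved under pics/ and viewed, about 8 in all and at most 12, crops included, and the job is handed in when it is done.

Besides the shell and the picture viewer there is one more tool, called after "Call:" by a JSON object that holds its "fn" and its "kwargs", one argument or row to a line. play_rows: Moves the arm, as the interface text tells. Its arguments: {"type":"object","properties":{"series":{"type":"array"},"squeeze":{"type":"number"}},"required":["series"]}

```bash
mkdir -p pics
cat > h.py <<'E'
import numpy as np, cv2
from scipy.spatial.transform import Rotation as R
from station import arm
def info(name):
    c=arm.camera_info(name)
    if 'T' in c: T=np.array(c['T'])
    else:
        o=arm.get_obs(); W=np.eye(4); W[:3,:3]=R.from_quat(o['tool_rot']).as_matrix(); W[:3,3]=o['tcp_pos']
        T=W@np.array(c['tool_from_camera'])
    return np.array(c['K']),np.array(c['distortion'],float),T
def ray(cam,uv):
    K,d,T=cam
    n=cv2.undistortPoints(np.array(uv,float).reshape(-1,1,2),K,d)[:,0]
    v=np.c_[n[:,0],-n[:,1],-np.ones(len(n))]@T[:3,:3].T
    return T[:3,3],v
def atz(cam,uv,z):
    o,v=ray(cam,uv); return o+v*((z-o[2])/v[:,2])[:,None]
def proj(cam,P):
    K,d,T=cam
    q=(np.atleast_2d(P)-T[:3,3])@T[:3,:3]; q=q*[1,-1,-1]
    return cv2.projectPoints(q,np.zeros(3),np.zeros(3),K,d)[0][:,0]
def snap(cam,fn,crop=None,s=1.5):
    im=arm.capture(cam)[:,:,::-1]; np.save('pics/'+fn+'.npy',im)
    if crop: im=im[crop[1]:crop[3],crop[0]:crop[2]]
    cv2.imwrite('pics/'+fn+'.png',cv2.resize(im,None,fx=s,fy=s,interpolation=cv2.INTER_CUBIC))
E
python3 - <<'E'
from h import *
snap('top','top0'); snap('side','side0')
for c in('top','side'):
    K,d,T=info(c); print(c,K.round(1).tolist(),d,T.round(3).tolist())
o=arm.get_obs(); print(o)
E
```

```text
top [[475.8, 0.0, 251.6], [0.0, 475.8, 182.6], [0.0, 0.0, 1.0]] [-0.00344208  0.          0.          0.          0.        ] [[-0.019, 0.996, -0.083, 0.464], [-0.999, -0.022, -0.028, -0.024], [-0.03, 0.082, 0.996, 1.287], [0.0, 0.0, 0.0, 1.0]]
side [[360.9, 0.0, 251.1], [0.0, 360.9, 193.1], [0.0, 0.0, 1.0]] [-0.02713055  0.          0.          0.          0.        ] [[-0.675, 0.418, -0.608, 0.038], [-0.737, -0.355, 0.575, 0.524], [0.024, 0.836, 0.548, 0.588], [0.0, 0.0, 0.0, 1.0]]
{'time': 0.1, 'joint_pos': array([-1.38728916e+00,  3.81158017e-01,  1.29817845e+00, -3.42794438e-06,
        1.46361704e+00, -2.15288866e-01]), 'qd': array([-0.00080704, -0.00200659, -0.00409029,  0.00028421, -0.00010937,
        0.00079701]), 'tau': array([ 2.21041853e-03, -4.49218905e+01, -2.31656420e+01, -2.02745018e-04,
        3.68368273e-03, -2.32719081e-06]), 'tcp_pos': array([ 0.21352432, -0.50657916,  0.23875993]), 'tool_rot': array([-0.58878785,  0.39138877, -0.39071751,  0.58947733]), 'ft_force': array([-0.54879921, -0.47416763, -0.1713718 ]), 'ft_torque': array([-0.03773732,  0.01907824,  0.03022035]), 'width': 0.9954542689023902}
```

View pics/top0.png

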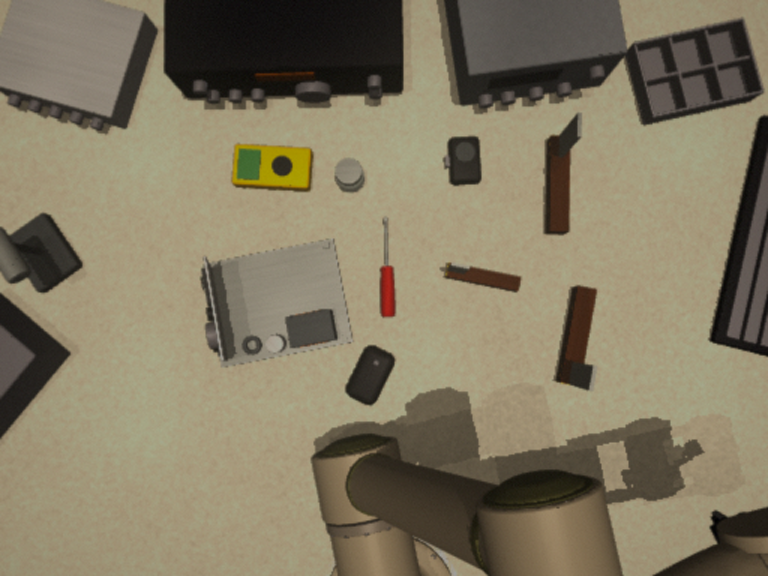

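View pics/side0.png

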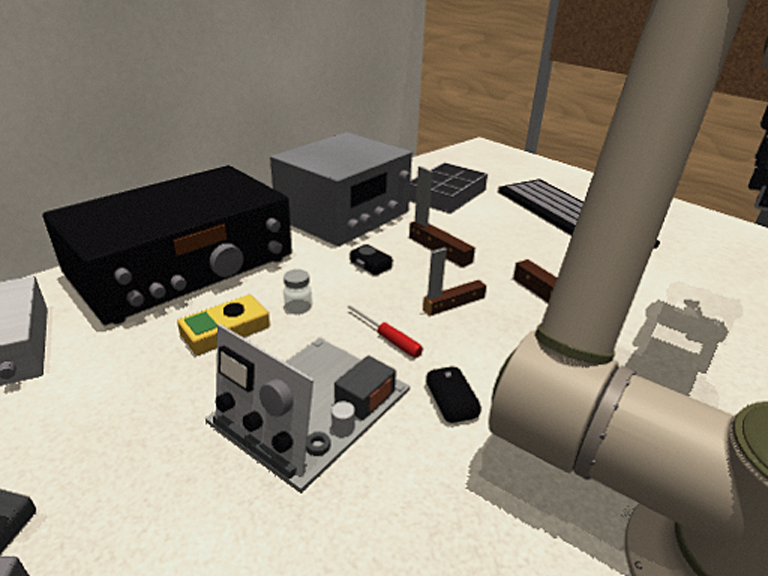

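The top view shows three try squares: A at (480,278) of about 78 px, B at (558,185) of about 100 px and C at (575,335) of about 97 px. At about 1.8 mm per px, A is about 135 mm long, so it is the smallest and fits the 130 mm stock. The chassis is at (280,300), with its panel on the left. I'll confirm A in an enlarged crop.

Run:
```python
import numpy as np,cv2
im=np.load('pics/top0.npy')
a=im[165:205,285:355]; b=im[150:250,125:240]
a=cv2.resize(a,None,fx=8,fy=8,interpolation=cv2.INTER_CUBIC)
b=cv2.resize(b,None,fx=5,fy=5,interpolation=cv2.INTER_CUBIC)
cv2.imwrite('pics/cropA.png',a); cv2.imwrite('pics/cropB.png',b)
```

```text
(no output)
```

View pics/cropA.png

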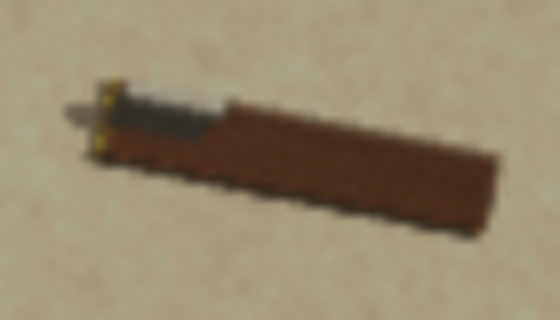

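View pics/cropB.png

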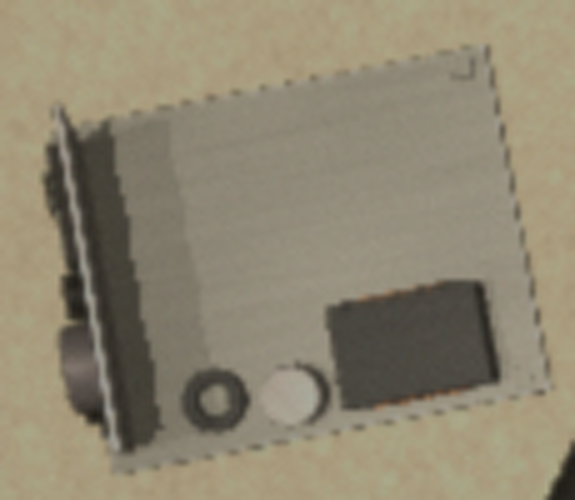

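Crop A confirms it: wood stock with corners at crop (498,155), (485,238), (90,158) and (105,82), and the blade standing at the left end, so the heel is on the left. Crop B shows plate corners at (488,45), (550,390) and (115,470). The transformer, can and ring are at the bottom, and the panel's top edge runs from (58,108) to (118,450).

Run:
```python
from h import *
c=info('top')
f=lambda p,s,o:np.array(p,float)/s-0.5+0.5/s+np.array(o)
A=f([(498,155),(485,238),(90,158),(105,82)],8,(285,165))
P=atz(c,A,.03); print('square',P.round(4).tolist())
mid=lambda i,j:(P[i]+P[j])/2
print('len',np.linalg.norm(mid(0,1)-mid(2,3)),'w',np.linalg.norm(P[0]-P[1]),np.linalg.norm(P[2]-P[3]))
d=mid(2,3)-mid(0,1); ya=np.arctan2(d[1],d[0]); print('yaw deg',np.degrees(ya),'origin',mid(0,1)+.03*d/np.linalg.norm(d))
B=f([(488,45),(550,390),(115,470)],5,(125,150))
Q=atz(c,B,.01); print('plate',Q.round(4).tolist(),np.linalg.norm(Q[0]-Q[1]),np.linalg.norm(Q[1]-Q[2]))
d=Q[2]-Q[1]; e=Q[0]-Q[1]; print(np.degrees(np.arctan2(d[1],d[0])),np.degrees(np.arctan2(-e[0],e[1]))+180, 'ctr',(Q[0]+Q[2])/2)
o=arm.get_obs(); print(R.from_quat(o['tool_rot']).as_matrix().round(3))
print(arm.camera_info('wrist')['tool_from_camera'])
```

```text
square [[0.5601, -0.2396, 0.03], [0.5328, -0.2343, 0.03], [0.562, -0.1054, 0.03], [0.5871, -0.111, 0.03]]
len 0.13177345477561378 w 0.027786979758933926 0.025750173462503
yaw deg 77.68002268235357 origin [ 0.552831   -0.20763089  0.03      ]
plate [[0.6378, 0.0905, 0.01], [0.4509, 0.0599, 0.01], [0.4125, 0.2945, 0.01]] 0.18938396104477714 0.23772509668811326
99.2884916816306 99.30808638742123 ctr [0.52512008 0.19252173 0.01      ]
[[ 0.388 -0.     0.922]
 [-0.922  0.001  0.388]
 [-0.001 -1.     0.   ]]
[[ 9.99999363e-01 -4.58564192e-04 -1.03166888e-03  9.80205502e-04]
 [-8.74003710e-04  2.64004751e-01 -9.64520983e-01 -1.34792432e-01]
 [ 7.14660270e-04  9.64521270e-01  2.64004182e-01  6.81323085e-02]
 [ 0.00000000e+00  0.00000000e+00  0.00000000e+00  1.00000000e+00]]
```

Call:
{"fn": "play_rows", "kwargs": {
  "series": [
    [-11.5,0,35.4,0,0,0,1],
    [-11.5,0,35.4,0,0,0,1],
    [-11.5,0,35.4,0,0,0,1],
    [-11.5,0,35.4,0,0,0,1],
    [-11.5,0,35.4,0,0,0,1],
    [-11.5,0,35.4,0,0,0,1],
    [-11.5,0,35.4,0,0,0,1],
    [-11.5,0,35.4,0,0,0,1],
    [-11.5,0,35.4,0,0,0,1],
    [-11.5,0,35.4,0,0,0,1],
    [-11.5,0,35.4,0,0,0,1],
    [-11.5,0,35.4,0,0,0,1]
  ]
}}

```text
time: 1.1
tcp_pos: [0.5525, -0.2131, 0.239]
tool_rot: [-0.589, 0.391, -0.391, 0.589]
ft_force: [0.9, -0.5, -0.5]
width: 0.995
```

Call:
{"fn": "play_rows", "kwargs": {
  "series": [
    [0,0,0,0,-6.86,0,1],
    [0,0,0,0,-6.86,0,1],
    [0,0,0,0,-6.86,0,1],
    [0,0,0,0,-6.86,0,1],
    [0,0,0,0,-6.86,0,1],
    [0,0,0,0,-6.86,0,1],
    [0,0,0,0,-6.86,0,1],
    [0,0,0,0,-6.86,0,1],
    [0,0,0,0,0,0,1]
  ]
}}

```text
time: 1.85
tcp_pos: [0.5513, -0.2146, 0.2389]
tool_rot: [-0.703, 0.074, -0.074, 0.703]
ft_force: [-0.2, -0.3, 0.7]
width: 1.001
```

Run:
```python
from h import *
o=arm.get_obs(); print(o['time'],o['tcp_pos'],o['joint_pos']); print(R.from_quat(o['tool_rot']).as_matrix().round(4).tolist())
snap('wrist','w1')
```

```text
1.85 [ 0.55133432 -0.21461324  0.23892189] [-5.71165011e-01  4.55249230e-01  1.17620225e+00  4.08572375e-05
  1.51103141e+00 -3.61250532e-01]
[[0.978, -0.0007, 0.2084], [-0.2084, 0.0005, 0.978], [-0.0008, -1.0, 0.0004]]
```

View pics/w1.png

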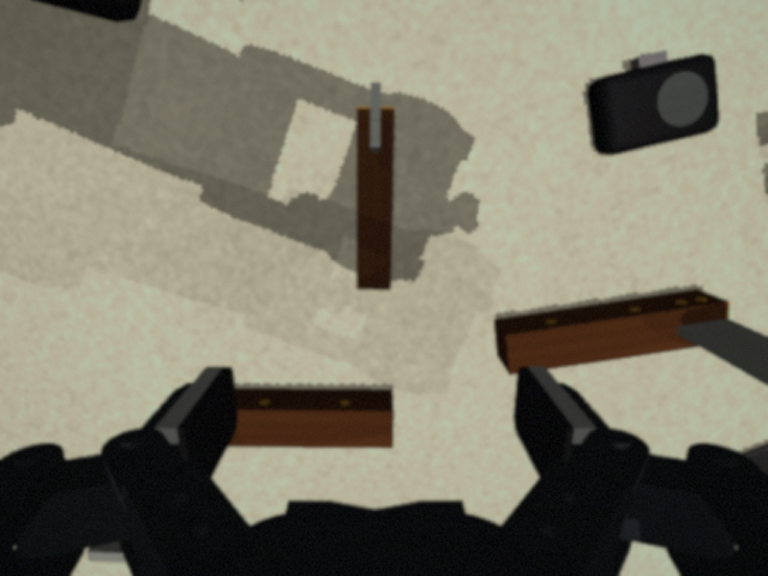

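The wrist view shows the small square at the centre: stock rear edge (357–391, 288), front (357–394, 109), blade on its centre line at (376,115). Larger squares C (310,415) and B (610,330) lie behind and to the right.

Run:
```python
from h import *
c=info('wrist')
f=lambda p:np.array(p,float)/1.5-.5+.5/1.5
P=atz(c,f([(357,288),(391,288),(357,109),(394,109)]),.03)
r=(P[0]+P[1])/2;h=(P[2]+P[3])/2;d=h-r;L=np.linalg.norm(d);print(P.round(4).tolist(),L,np.linalg.norm(P[0]-P[1]))
print('yaw',np.degrees(np.arctan2(d[1],d[0])))
o=arm.get_obs();M=R.from_quat(o['tool_rot']).as_matrix()
g=r+.022*d/L; t=np.r_[g[:2],.011]; print('goal',t,'tool shift mm',(M.T@(t-o['tcp_pos'])*1000).round(1))
Q=atz(c,f([(392,388),(235,388),(497,318),(510,372)]),.04);print('C,B',((Q-t)@M*1000).round())
```

```text
[[0.535, -0.2342, 0.03], [0.5601, -0.2397, 0.03], [0.5634, -0.11, 0.03], [0.5884, -0.1154, 0.03]] 0.12747576324966764 0.025721964289560192
yaw 77.14830543886278
goal [ 0.55244087 -0.21553697  0.011     ] tool shift mm [  1.4 228.   -0.7]
C,B [[  14.  -29. -100.]
 [-109.  -29. -100.]
 [  92.  -29.  -43.]
 [ 105.  -29.  -87.]]
```

Call:
{"fn": "play_rows", "kwargs": {
  "series": [
    [1.4,28,0,0,0.6,0,1],
    [0,30,0,0,0,0,1],
    [0,30,0,0,0,0,1],
    [0,30,0,0,0,0,1],
    [0,30,0,0,0,0,1],
    [0,30,0,0,0,0,1],
    [0,25,0,0,0,0,1],
    [0,15,0,0,0,0,1],
    [0,7,-0.7,0,0,0,1],
    [0,3,0,0,0,0,1],
    [0,0,0,0,0,0,1]
  ]
}}

```text
time: 2.82
tcp_pos: [0.5528, -0.2158, 0.0114]
tool_rot: [0.703, -0.08, 0.08, -0.703]
ft_force: [0.2, 0.3, -0.1]
width: 1.0
```

Call:
{"fn": "play_rows", "kwargs": {
  "series": [
    [0,0,0,0,0,0,0],
    [0,0,0,0,0,0,0],
    [0,0,0,0,0,0,0],
    [0,0,0,0,0,0,0],
    [0,0,0,0,0,0,0],
    [0,0,0,0,0,0,0],
    [0,0,0,0,0,0,0],
    [0,0,0,0,0,0,0],
    [0,0,0,0,0,0,0],
    [0,0,0,0,0,0,0],
    [0,0,0,0,0,0,0],
    [0,0,0,0,0,0,0]
  ],
  "squeeze": 80
}}

```text
time: 3.82
tcp_pos: [0.5529, -0.2159, 0.0121]
tool_rot: [0.703, -0.079, 0.08, -0.702]
ft_force: [-0.7, 0.1, 5.7]
width: 0.288
```

Run:
```python
from h import *
o=arm.get_obs(); print(o['time'],o['tcp_pos'],o['ft_force'],o['width']*85); print(R.from_quat(o['tool_rot']).as_matrix().round(4).tolist())
snap('side','s1',(250,100,420,260),4)
```

```text
3.8167 [ 0.552934   -0.21587122  0.01210219] [-0.71581653  0.05552157  5.73799737] 24.487082399132277
[[0.9749, 0.001, 0.2227], [-0.2227, -0.0007, 0.9749], [0.0011, -1.0, -0.0005]]
```

View pics/s1.png

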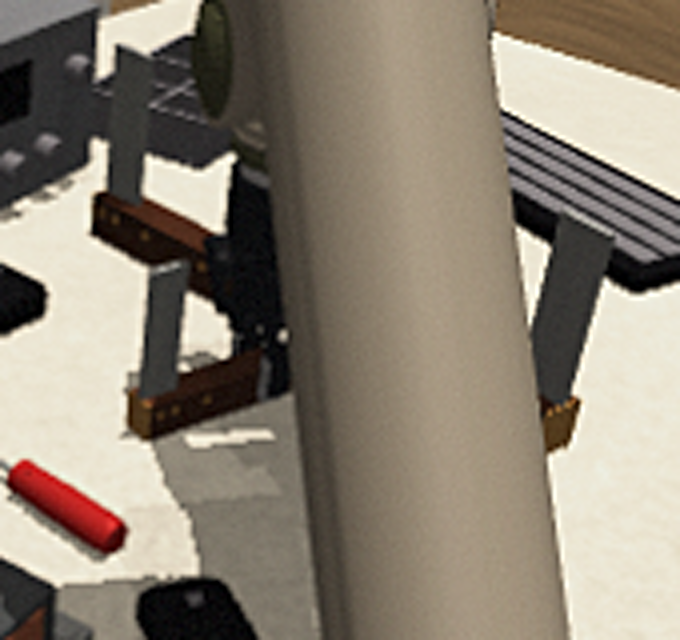

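The square is gripped with the blade upright and clear of the pads. Now I'll lift it and carry it over.

Call:
{"fn": "play_rows", "kwargs": {
  "series": [
    [0,-8,0,0,0,0,0],
    [0,-18,0,0,0,0,0],
    [0,-20,0,0,0,0,0],
    [0,-20,0,0,0,0,0],
    [0,-14,0,0,0,0,0],
    [0,0,0,0,0,0,0],
    [0,0,0,0,0,0,0],
    [0,0,0,0,0,0,0]
  ]
}}

```text
time: 4.53
tcp_pos: [0.5521, -0.2154, 0.0903]
tool_rot: [-0.702, 0.08, -0.079, 0.703]
ft_force: [0.4, 0.4, -2.2]
width: 0.289
```

Call:
{"fn": "play_rows", "kwargs": {
  "series": [
    [-5.3,0,16,0,0,0,0],
    [-5.3,0,27,0,0,0,0],
    [-5.3,0,32,0,0,0,0],
    [-5.3,0,34,0,0,0,0],
    [-5.3,0,34,0,0,0,0],
    [-5.3,0,34,0,0,0,0],
    [-5.3,0,34,0,0,0,0],
    [-5.3,0,34,0,0,0,0],
    [-5.3,0,34,0,0,0,0],
    [-5.3,0,32,0,0,0,0],
    [-5.3,0,25,0,0,0,0],
    [-5.3,0,15,0,0,0,0]
  ]
}}

```text
time: 5.53
tcp_pos: [0.5676, 0.144, 0.0901]
tool_rot: [-0.703, 0.079, -0.078, 0.703]
ft_force: [-0.4, 0.0, -2.1]
width: 0.294
```

Call:
{"fn": "play_rows", "kwargs": {
  "series": [
    [0,0,0,0,-3,0,0],
    [0,0,0,0,-4,0,0],
    [0,0,0,0,-4,0,0],
    [0,0,0,0,-4,0,0],
    [0,0,0,0,-4,0,0],
    [0,0,0,0,-3.2,0,0],
    [0,0,0,0,0,0,0],
    [0,0,0,0,0,0,0]
  ]
}}

```text
time: 6.2
tcp_pos: [0.5681, 0.1411, 0.0905]
tool_rot: [-0.705, -0.056, 0.058, 0.705]
ft_force: [0.8, -0.1, -1.7]
width: 0.289
```

Run:
```python
from h import *
o=arm.get_obs(); print(o['time'],o['tcp_pos'],o['ft_force'],o['width']*85); print(R.from_quat(o['tool_rot']).as_matrix().round(4).tolist())
snap('wrist','w2');snap('side','s2',(100,180,340,340),3.2)
```

```text
6.2 [0.56808019 0.14110964 0.09051129] [ 0.81217266 -0.1051558  -1.69059715] 24.58074031886569
[[0.987, -0.0018, -0.1607], [0.1607, 0.0, 0.987], [-0.0018, -1.0, 0.0003]]
```

View pics/w2.png

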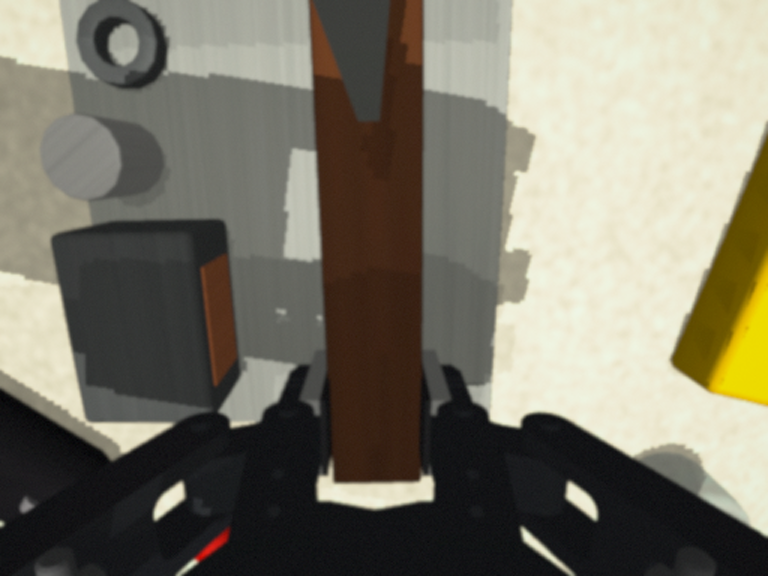

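View pics/s2.png

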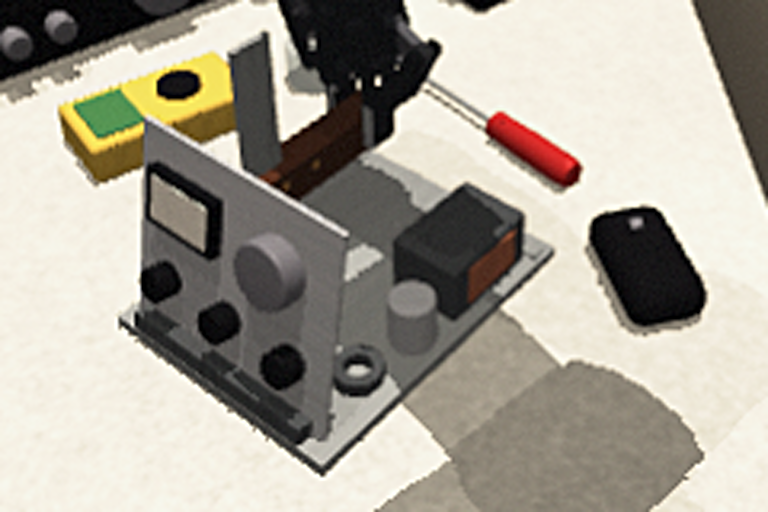

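The wrist view shows the stock in the jaws: rear edge at row 480, cols 333–420, and blade foot at (370,122). The plate's right edge is at col ~505, the transformer at (140,310), and the path between is clear. The side view shows the square hovering behind the leaning panel. Next I'll check the pose in hand by reprojection.

Run:
```python
from h import *
from scipy.optimize import least_squares
ci=arm.camera_info('wrist'); cam=(np.array(ci['K']),np.array(ci['distortion'],float),np.array(ci['tool_from_camera']))
# square pts: rear top corners, blade rear foot corners, front-region edges
S=np.array([(-30,13,30),(-30,-13,30),(70,2.5,30),(70,-2.5,30)])/1e3
obs=(np.array([(333,480),(420,480),(358,122),(380,122)],float))/1.5-.17
def T(p):  # square->tool; nominal: x->z, z->-y, y->-x
    B=np.array([[0,-1,0],[0,0,-1],[1,0,0]],float)
    return lambda X:(X@B.T@R.from_rotvec([p[3],p[4],0]).as_matrix().T)+p[:3]
E_=np.array([(x,s*13,30) for x in np.linspace(0,100,40) for s in(1,-1)])/1e3
def res(p):
    uv=proj(cam,T(p)(S)); r=(uv-obs).ravel()
    q=proj(cam,T(p)(E_)); 
    l=np.interp(20-.17,q[0::2][::-1,1],q[0::2][::-1,0])-(311/1.5-.17); rr=np.interp(20-.17,q[1::2][::-1,1],q[1::2][::-1,0])-(422/1.5-.17)
    return np.r_[r,l,rr]
p0=np.array([0,.0121,.008,0,0])
print('nominal res',res(p0).round(1))
s=least_squares(res,p0); print('t mm',(s.x[:3]*1e3).round(1),'rot deg',np.degrees(s.x[3:]).round(2),s.fun.round(1))
```

```text
nominal res [-4.9 -0.1 -3.6 -0.2  0.4 -5.  -0.1 -5.   0.4  3. ]
t mm [ 1.3 14.3  6.1] rot deg [-1.   -1.16] [-0.3  0.5  0.2 -0.6  0.3  0.2 -0.6 -0.1  0.1  0.3]
```

Call:
{"fn": "play_rows", "kwargs": {
  "series": [
    [0,10,0,0,0,0,0],
    [0,14,0,0,0,0,0],
    [0,14,0,0,0,0,0],
    [0,12,0,0,0,0,0],
    [0,8,0,0,0,0,0],
    [0,3,0,0,0,0,0],
    [0,2,0,0,0,0,0],
    [0,1,0,0,0,0,0],
    [0,1,0,0,0,0,0],
    [0,0,0,0,0,0,0]
  ]
}}

```text
time: 7.13
tcp_pos: [0.569, 0.1407, 0.0266]
tool_rot: [-0.705, -0.058, 0.057, 0.705]
ft_force: [0.6, -1.3, -1.2]
width: 0.284
```

Call:
{"fn": "play_rows", "kwargs": {
  "series": [
    [0,1,0,0,0,0,0],
    [0,1,0,0,0,0,0],
    [0,1,0,0,0,0,0],
    [0,1,0,0,0,0,0],
    [0,0,0,0,0,0,0],
    [0,0,0,0,0,0,0]
  ]
}}

```text
time: 7.63
tcp_pos: [0.5688, 0.1407, 0.0223]
tool_rot: [-0.705, -0.057, 0.058, 0.705]
ft_force: [0.4, -0.4, -1.8]
width: 0.292
```

Call:
{"fn": "play_rows", "kwargs": {
  "series": [
    [0,0.5,0,0,0,0,0],
    [0,0.5,0,0,0,0,0],
    [0,0,0,0,0,0,0],
    [0,0,0,0,0,0,0]
  ]
}}

```text
time: 7.97
tcp_pos: [0.5689, 0.1407, 0.0221]
tool_rot: [0.705, 0.058, -0.057, -0.705]
ft_force: [-2.3, -1.5, 5.7]
width: 0.289
```

Call:
{"fn": "play_rows", "kwargs": {
  "series": [
    [0,0.5,0,0,0,0,0],
    [0,0.5,0,0,0,0,0],
    [0,0,0,0,0,0,0],
    [0,0,0,0,0,0,0]
  ]
}}

```text
time: 8.3
tcp_pos: [0.5689, 0.1407, 0.0221]
tool_rot: [0.705, 0.058, -0.057, -0.705]
ft_force: [-5.8, -0.9, 15.4]
width: 0.292
```

Call:
{"fn": "play_rows", "kwargs": {
  "series": [
    [0,0,3,0,0,0,0],
    [0,0,4,0,0,0,0],
    [0,0,4,0,0,0,0],
    [0,0,4,0,0,0,0],
    [0,0,4,0,0,0,0],
    [0,0,3,0,0,0,0],
    [0,0,2,0,0,0,0],
    [0,0,0,0,0,0,0]
  ]
}}

```text
time: 8.97
tcp_pos: [0.5666, 0.1637, 0.0221]
tool_rot: [0.705, 0.059, -0.056, -0.704]
ft_force: [1.1, -4.7, 10.8]
width: 0.292
```

Call:
{"fn": "play_rows", "kwargs": {
  "series": [
    [0,0,2,0,0,0,0],
    [0,0,2,0,0,0,0],
    [0,0,2,0,0,0,0],
    [0,0,2,0,0,0,0],
    [0,0,2,0,0,0,0],
    [0,0,2,0,0,0,0],
    [0,0,2,0,0,0,0],
    [0,0,2,0,0,0,0],
    [0,0,0,0,0,0,0]
  ]
}}

```text
time: 9.72
tcp_pos: [0.5641, 0.1791, 0.0221]
tool_rot: [0.705, 0.059, -0.056, -0.704]
ft_force: [1.3, -8.6, 9.8]
width: 0.288
```

Run:
```python
from h import *
o=arm.get_obs(); M=R.from_quat(o['tool_rot']).as_matrix(); print(o['time'],o['tcp_pos'],(M.T@o['ft_force']).round(1),o['ft_torque'],o['width']*85); print(M.round(4).tolist())
x=np.array([-.1616,.9869]);y=np.array([-.9869,-.1616]);d=o['tcp_pos'][:2]-[.5251,.1925];print('plate xy',d@x,d@y)
snap('side','s3',(100,180,300,340),3.5)
```

```text
9.7167 [0.56408995 0.17909275 0.02211187] [-0.  -9.8 -8.7] [-1.11227749 -0.11530435  0.02012933] 24.512081703370843
[[0.9867, 0.0047, -0.1622], [0.1622, -0.0017, 0.9868], [0.0043, -1.0, -0.0024]]
plate xy -0.019532387120795275 -0.036312569780235025
```

View pics/s3.png

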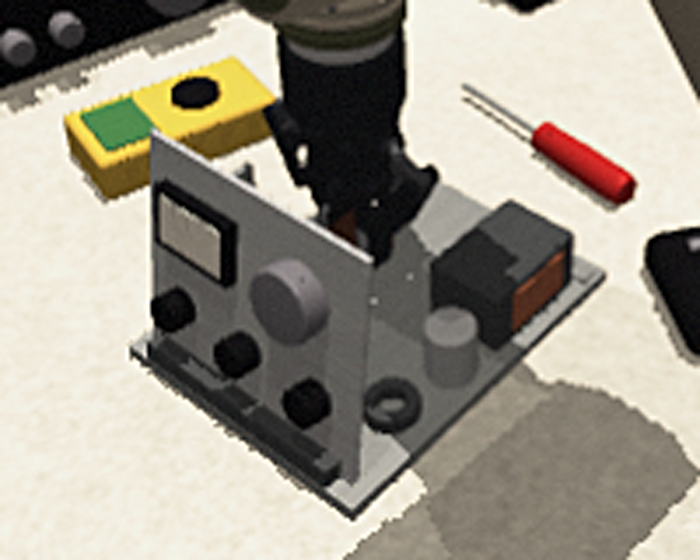

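Side view: the blade tip is at (245,172) behind the panel top and just starting to press, since forward resistance rose from 4.7 to 8.7 N. About 16 mm remain.

Call:
{"fn": "play_rows", "kwargs": {
  "series": [
    [0,0,2,0,0,0,0],
    [0,0,2,0,0,0,0],
    [0,0,2,0,0,0,0],
    [0,0,2,0,0,0,0],
    [0,0,1,0,0,0,0],
    [0,0,1,0,0,0,0],
    [0,0,0,0,0,0,0]
  ]
}}

```text
time: 10.35
tcp_pos: [0.5625, 0.1888, 0.0221]
tool_rot: [0.705, 0.059, -0.056, -0.704]
ft_force: [1.5, -8.5, 10.5]
width: 0.289
```

Call:
{"fn": "play_rows", "kwargs": {
  "series": [
    [0,0,1,0,0,0,0],
    [0,0,1,0,0,0,0],
    [0,0,1,0,0,0,0],
    [0,0,0,0,0,0,0]
  ]
}}

```text
time: 10.68
tcp_pos: [0.562, 0.1918, 0.0221]
tool_rot: [0.705, 0.059, -0.056, -0.704]
ft_force: [1.4, -8.2, 10.8]
width: 0.291
```

Call:
{"fn": "play_rows", "kwargs": {
  "series": [
    [0,0,1,0,0,0,0],
    [0,0,1,0,0,0,0],
    [0,0,0,0,0,0,0]
  ]
}}

```text
time: 10.93
tcp_pos: [0.5617, 0.1937, 0.0221]
tool_rot: [0.705, 0.059, -0.056, -0.704]
ft_force: [1.6, -7.9, 11.0]
width: 0.289
```

Call:
{"fn": "play_rows", "kwargs": {
  "series": [
    [0,0,0.7,0,0,0,0],
    [0,0,0.7,0,0,0,0],
    [0,0,0,0,0,0,0]
  ]
}}

```text
time: 11.18
tcp_pos: [0.5614, 0.195, 0.0221]
tool_rot: [0.706, 0.059, -0.056, -0.704]
ft_force: [1.3, -10.3, 10.5]
width: 0.291
```

Call:
{"fn": "play_rows", "kwargs": {
  "series": [
    [0,0,0.7,0,0,0,0],
    [0,0,0.7,0,0,0,0],
    [0,0,0,0,0,0,0]
  ]
}}

```text
time: 11.43
tcp_pos: [0.5612, 0.1964, 0.0221]
tool_rot: [0.706, 0.059, -0.056, -0.704]
ft_force: [1.1, -9.0, 9.9]
width: 0.29
```

Call:
{"fn": "play_rows", "kwargs": {
  "series": [
    [0,0,0.7,0,0,0,0],
    [0,0,0.7,0,0,0,0],
    [0,0,0,0,0,0,0]
  ]
}}

```text
time: 11.68
tcp_pos: [0.561, 0.1978, 0.0221]
tool_rot: [0.706, 0.059, -0.056, -0.704]
ft_force: [1.8, -8.8, 9.4]
width: 0.285
```

Call:
{"fn": "play_rows", "kwargs": {
  "series": [
    [0,0,0.6,0,0,0,0],
    [0,0,0.6,0,0,0,0],
    [0,0,0,0,0,0,0]
  ]
}}

```text
time: 11.93
tcp_pos: [0.5609, 0.1985, 0.0221]
tool_rot: [0.706, 0.059, -0.056, -0.704]
ft_force: [1.3, -12.3, 10.6]
width: 0.292
```

Run:
```python
from h import *
o=arm.get_obs(); M=R.from_quat(o['tool_rot']).as_matrix(); print(o['time'],o['tcp_pos'],(M.T@o['ft_force']).round(1),(M.T@o['ft_torque']).round(2),o['width']*85); print(M.round(4).tolist())
snap('top','t4'); snap('side','s4'); snap('wrist','w4')
a=np.load('pics/top0.npy')[140:250,120:240]; b=np.load('pics/t4.npy')[140:250,120:240]; w=np.load('pics/w4.npy'); s=np.load('pics/s4.npy')[190:320,120:280]
z=lambda i,W,H:cv2.resize(i,(W,H),interpolation=cv2.INTER_CUBIC)
cv2.imwrite('pics/m4.png',np.vstack([np.hstack([z(b,400,300),z(s,400,300)]),np.hstack([z(w,400,300),z(a,400,300)])]))
```

```text
11.9333 [0.5608816  0.19851394 0.02212843] [ -0.7 -10.6 -12.4] [-1.66 -0.12  0.16] 24.82684668147717
[[0.9868, 0.0045, -0.1621], [0.1621, -0.0026, 0.9868], [0.004, -1.0, -0.0032]]
```

View pics/m4.png

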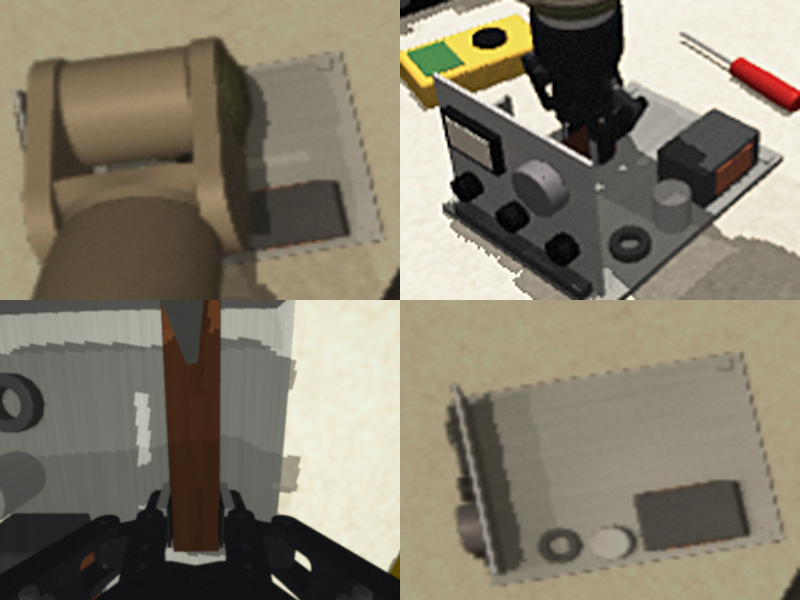

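The montage shows the blade against the panel, which now looks upright in the side view. The ring, can and transformer are undisturbed. Forward force has risen to 12.4 N with motion stalling, which suggests the foot is reached. I'll press a little more and watch the stiffness.

Call:
{"fn": "play_rows", "kwargs": {
  "series": [
    [0,0,0.5,0,0,0,0],
    [0,0,0,0,0,0,0],
    [0,0,0,0,0,0,0]
  ]
}}

```text
time: 12.33
tcp_pos: [0.5608, 0.1985, 0.0221]
tool_rot: [0.706, 0.059, -0.056, -0.704]
ft_force: [0.9, -14.6, 10.3]
width: 0.289
```

Call:
{"fn": "play_rows", "kwargs": {
  "series": [
    [0,0,0.5,0,0,0,0],
    [0,0,0,0,0,0,0],
    [0,0,0,0,0,0,0]
  ]
}}

```text
time: 12.58
tcp_pos: [0.5608, 0.1986, 0.0221]
tool_rot: [0.706, 0.059, -0.056, -0.703]
ft_force: [2.2, -16.1, 10.9]
width: 0.288
```

Run:
```python
from h import *
o=arm.get_obs(); M=R.from_quat(o['tool_rot']).as_matrix(); print(o['time'],o['tcp_pos'],(M.T@o['ft_force']).round(1),(M.T@o['ft_torque']).round(2)); print(M.round(4).tolist())
snap('side','s5')
im=np.load('pics/s5.npy'); c=info('side')
C=np.array([.5251,.1925,0]);x=np.array([-.1616,.9869,0]);y=np.array([-.9869,-.1616,0]);z=np.array([0,0,1.])
vis=cv2.resize(im[190:340,110:270],None,fx=5,fy=5,interpolation=cv2.INTER_CUBIC)
def P(a,b,h): return C+a*x+b*y+h*z
def dr(pts,col):
    q=(proj(c,np.array(pts))-[110,190]+.5)*5; cv2.polylines(vis,[np.round(q*8).astype(int)],False,col,1,shift=3)
dr([P(.12,.095,.01),P(-.12,.095,.01),P(-.12,-.095,.01)],(255,0,0)); dr([P(.12,-.095,.01),P(.12,.095,.01)],(255,0,0))
for th,col in((0,(0,255,0)),(.05,(0,0,255))):
    s,k=np.sin(th),np.cos(th); dr([P(.105,-.085,.01),P(.105-.15*s,-.085,.01+.15*k),P(.105-.15*s,.085,.01+.15*k),P(.105,.085,.01)],col)
cv2.imwrite('pics/o5.png',vis)
```

```text
12.5833 [0.56083346 0.19859901 0.02210609] [ -0.4 -10.8 -16.3] [-2.43 -0.09  0.27]
[[0.9868, 0.0044, -0.162], [0.162, -0.0039, 0.9868], [0.0037, -1.0, -0.0045]]
```

View pics/o5.png

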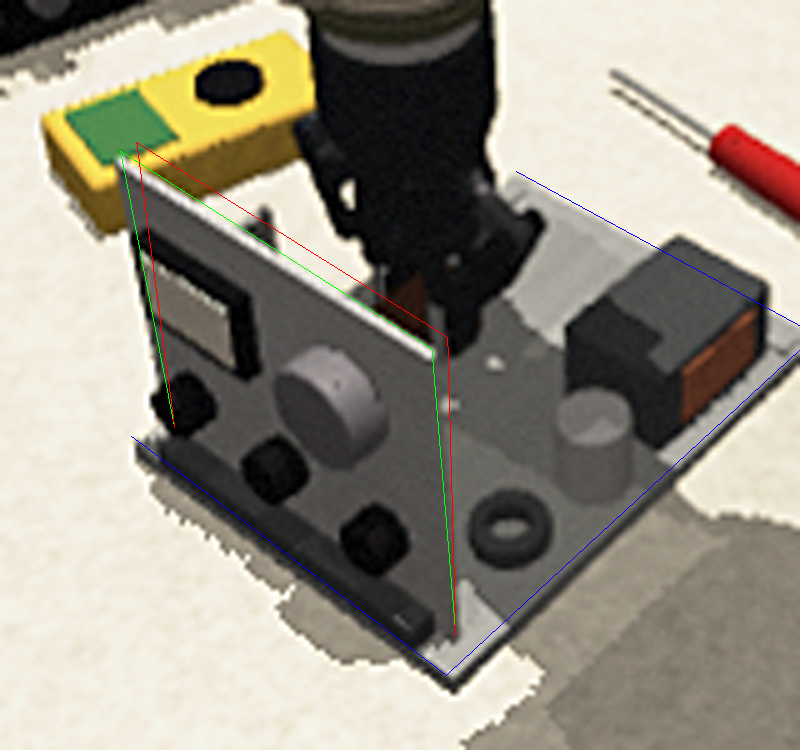

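The hinge=0 overlay (green) lies on the panel's edges to within calibration error, and 0.05 rad (red) is clearly off. TCP travel has stalled while force climbs, so the heel is seated at the foot. TCP z of 0.0221 is the on-bench grip height plus the 10 mm plate, so the stock is flat. I'll add a little down-push, let it settle and check it holds still.

Call:
{"fn": "play_rows", "kwargs": {
  "series": [
    [0,0.4,0,0,0,0,0],
    [0,0.3,0,0,0,0,0],
    [0,0,0,0,0,0,0],
    [0,0,0,0,0,0,0],
    [0,0,0,0,0,0,0],
    [0,0,0,0,0,0,0],
    [0,0,0,0,0,0,0],
    [0,0,0,0,0,0,0]
  ]
}}

```text
time: 13.3
tcp_pos: [0.5608, 0.1986, 0.0221]
tool_rot: [0.706, 0.059, -0.056, -0.703]
ft_force: [-0.5, -18.5, 15.9]
width: 0.289
```

Call:
{"fn": "play_rows", "kwargs": {
  "series": [
    [0,0,0,0,0,0,0],
    [0,0,0,0,0,0,0],
    [0,0,0,0,0,0,0],
    [0,0,0,0,0,0,0],
    [0,0,0,0,0,0,0],
    [0,0,0,0,0,0,0],
    [0,0,0,0,0,0,0],
    [0,0,0,0,0,0,0]
  ]
}}

```text
time: 13.97
tcp_pos: [0.5608, 0.1986, 0.0221]
tool_rot: [0.706, 0.059, -0.056, -0.703]
ft_force: [-0.3, -17.5, 16.2]
width: 0.289
```

Run:
```python
from h import *
o=arm.get_obs(); M=R.from_quat(o['tool_rot']).as_matrix(); print(o['time'],o['tcp_pos'],(M.T@o['ft_force']).round(1),o['width'],abs(o['qd']).max(),M[:,2].round(4))
snap('wrist','w6'); a=np.load('pics/w4.npy');b=np.load('pics/w6.npy')
print('image diff in square area',cv2.absdiff(a,b)[:330,200:300].mean())
```

```text
13.9667 [0.56082683 0.1985894  0.02206808] [ -3.1 -16.1 -17.3] 0.2891787957631534 0.0009603015178995073 [-0.1619  0.9868 -0.0045]
image diff in square area 1.6242424242424243
```

```bash
python3 -c "
from h import *
print(arm.job_done())"
```

```text
the job is handed in; nothing more can be done
None
```

I stood the smallest of the three try squares on the plate, pressed it into the corner against the panel and handed the job in at about 14 s. The arm is still gripping and pressing; the hand-in gave no verdict.

**Checks that agreed**
- **Pressing:** about 17 N into the panel and 16 N down onto the plate, with the tool position steady. Squeeze was set to 80 N and the jaw opening held constant.
- **Heel at the foot:** the last 1 mm of forward command moved the tool only about 0.1 mm while the force rose from 12 to 16 N.
- **Stock flat:** the tool height of 22.1 mm equals the grip height on the bench plus the 10 mm plate. Tool pitch was 0.0045 rad and yaw within about 0.1° of the measured plate direction.
- **Panel upright:** the outline drawn for a right angle lay along the panel edges in the side view, and the one for 0.05 rad was clearly off. This check is only as good as the camera calibration, roughly ±0.02 rad.
- **Other things:** the ring, can, transformer, screwdriver and multimeter were undisturbed in the last side view I looked at. I did not re-measure the mouse, microphone or jar.

**Checks that disagreed**
- A fit to the wrist picture showed the square turned about 1° in both yaw and pitch in the hand. The pitch did not fit the height at contact and the square's position in the picture stayed the same once it was pressed flat. I took both to be camera calibration error.
- The outline of the plate in the side view was 1 to 2 mm off.

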